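# Put the overhauled winch back into drive

## Task

The overhauled winch on the bench is still in free spool. Lift its sprung red clutch knob out of the shallow notches, without hauling it hard against its stop, turn it a quarter turn to drive (bar pointing to the green dots) and let it down; then roll the drum gently by its brass rope stud until the clutch pin snaps fully home and locks the drum, and stop pushing as soon as it does. Leave the loose parts round the winch where they are.

Things in the scene. Friction and masses are not known exactly. Their poses are not given: they have to be found in the camera images.
- winch: small winch bolted to the bench on a dark plate 130 x 340 mm; origin at the centre of the plate's underside (bench level), z up, y along the drum axis, which runs 75 mm above it. Along y: grey gear housing (radius 58 mm, clutch turret on top) from -165 to -85 mm, drum in an open bay to 35, bearing (radius 56) to 60, black motor (radius 43) to 164.
- knob_grip (a point): centre of the grip bar of the red clutch knob: bar 44 mm long (the point's x), 15 mm wide (its y) and 28 mm tall, half above and half below this point; under the bar a disc 43 mm across whose crown reaches 10 mm below this point. The knob's axis is vertical, at winch x 0, y -115 mm; with the pin fully home this point is 179 mm above the bench.
- clutch_lift (a joint): height of knob and clutch pin above fully home (m). A spring and the weight push down with 3 N at 0, 9 N at 0.011, 13 N at 0.019. 0.011: cross pin in the shallow free-spool notches; above 0.0145 it clears the collar and can be turned; at 0.019 it meets its stop. About 0.007: in drive, but the pin stands on a land of the hidden ring. 0: pin home, drum locked.
- clutch_knob (a joint): turn of the knob (rad), growing anticlockwise seen from above. 0: bar across the drum axis, pointing to the red dots: free spool. +1.571 or -1.571 (either way round): bar along the drum axis, pointing to the green dots: drive. About 0.08 rad of play in the notches.
- gland_nut: brass nut, 19 mm across, in the middle of the turret under the knob; the shoulder that ends the knob's upward travel bears on its underside, where its origin lies
- drum: bare steel drum: barrel radius 24 mm, two flanges of radius 52 mm, 104 mm apart inside; origin on the axis at its middle, y along the axis, z towards the rope stud. Rolls under 4 to 12 N at the stud. Inside the housing a ring turns with it, with a notch each 60 degrees (12 mm wide at radius 40, for the 9 mm pin); where these stand relative to the stud differs each time.
- rope_stud (a point): on the brass rope stud, 38 mm from the drum axis: a post 12 mm across that stands radially on the middle of the barrel (the point's z points outward); its end is 48.5 mm from the axis, and it is bare from 35 mm outward (hex nut below). At the start it leans between 51 degrees towards the winch's -x side and 5 degrees past upright.
- drum_axis (a point): point on the drum axis in the middle of the drum, fixed on the winch
- pinion: loose steel pinion, 56 mm across, 28 mm tall, a bystander; origin at the centre of its underside
- coil_tester: dark grey bench tester with a knob and a toggle on top, 66 x 90 x 73 mm, a bystander; origin at the centre of its underside
- yoke: loose universal joint, 70 x 165 x 52 mm, a bystander; origin under its middle
- multimeter: black multimeter, 116 x 66 x 30 mm, a bystander; origin at the centre of its underside

How it is judged:
By the outcome, as a careful person would: the job done as asked, in the order asked, and still so for the second after the job is handed in, with the robot touching nothing.
It also fails if it takes over 58 s, if anything falls off the work surface, if the arm or the gripper's body presses on something with over 40 N, if the wrist force passes 120 N, or if a joint passes its speed limit or range.

## Robot

A 6-joint arm with a two-finger parallel gripper is mounted at the origin on a cart in front of the work surface, level with it; the furniture and walls round the work are solid. World frame = base frame: x ahead of the robot, y to its left, z up, the work surface at z = 0. Lengths are in mm, angles in rad, forces in N, time in s.
With the tool pointing down it reaches from about 250 to 775 mm from the base axis. Payload 8.9 kg.
Tool frame: the origin (TCP) lies midway between the tips of the shut fingers; the grasp point (between the pads) lies 19 mm behind it; z points along the fingers, y is the direction in which the jaws open and shut (so a half turn about z gives the same grasp; the last joint's range is limited). The gripper opens to 85 mm and grips with 20 to 120 N. Pads are 22 mm wide; open, the fingers measure 114 mm over their backs; the gripper's body (76 mm by 85 mm) begins 54 mm behind the grasp point. The pads swing forward as they close: fully open they stand 13 mm farther back than shut.
Start: joints at [-1.411, 0.291, -0.153, 1.127, 0, 1.431], TCP at [154.548, -501.736, 197.505] pointing down, gripper open.
Joint ranges: [-2.52, 2.52], [-0.91, 1.74], [-1.3, 1.37], [-1.96, 2.02], [-1.52, 1.47], [-3.14, 3.14]. Speed limits (rad/s): [2.22, 2.22, 2.79, 3.14, 3.14, 3.14].

## Interface

Orientations are given as a unit quaternion [x, y, z, w].
In Python, from plant import bot gives the robot as it stands.
- The arm moves only by the shell command python3 -m pendant 'ROWS' [FORCE]. ROWS is JSON, a list of rows, each an object with "rotation": the turn, a rotation vector about the tool's x, y, z in degrees, a list of three; "slide": the shift along the tool's x, y, z in cm, a list of three; "hand": the opening in per cent of the stroke, from 0 (shut) to 100 (fully open). In form: [{"rotation": [wx, wy, wz], "slide": [tx, ty, tz], "hand": hand}, ...]. A call has exactly 10 rows; each row is the pose to reach, as a shift and turn from the pose commanded when the call began, along the tool's axes at that moment; what a row does not reach only later rows make up. A row lasts 1/10 s, in which the tool goes at most 50 mm and 8.59 degrees, less where a joint would pass 70% of its speed; a pose out of reach is approached as far as the arm can. A call with a gripper value outside its range is refused whole. The fingers move at their own pace and stop on an object; FORCE is the grip in N (left out, the last holds). Time passes only in rows, so rows that repeat a pose let the fingers close, or fill a call up. It gives the time, the measured TCP pose, the force and the opening at its end, in the units of the state.
- bot.observe(): the state, without advancing time (a new reading comes with each control period).
- bot.grab_frame(name): name is "side" or "top" or "wrist"; returns (picture, depth): 480x640x3 uint8, red, green, blue; 480x640 float32, mm along the optical axis (not along the pixel's ray), 0 where there is no reading.
- bot.camera_info(name): a dict with "intrinsics" (3x3 intrinsics, pixels), "R" (3x3) and "t" (3): a world point X has camera coordinates R X + t. Camera axes: x right, y down, z forward; pixel columns grow to the right and rows downward; lengths in mm; the calibration is good to about 2 mm. A picture is of the moment at which its call begins: read the wrist's pose just before it. camera_info takes no time and is no camera call; for the wrist camera it gives the pose at the moment of the call.
- bot.job_done(): hands the job in, once; it reports no verdict.
The state is a dict: "t": time; "joint_positions": joint angles; "dq": joint speeds; "joint_efforts": joint torques, N m; "position": TCP position; "tool_rot": TCP orientation; "wrist_force": force on the tool from outside, world axes, zero at the start; "moment": the same for the moment, N m; "grip_width": finger opening in mm.
Only numpy, scipy, OpenCV 4.12 (cv2) and the standard library are available. Lean on these libraries where they do the work, as an engineer would, in place of code of your own. Each camera call takes 0.05 s, during which the arm holds its last target. There are 200 camera calls.

## Working session

There is one attempt and no reset: what is moved stays moved. The work goes in short steps, Python scripts to look and compute and a shell command to move; the robot and the scene stay as the last step left them, time stands still between calls to the robot, and variables do not carry over. Pictures are saved under pics/ and viewed, about 8 in all and at most 12, crops included, and the job is handed in when it is done.

```bash
ls; mkdir -p pics; cat > h.py <<'E'
import numpy as np, cv2
from plant import bot
def snap(name,out=None):
    ci=bot.camera_info(name); im,d=bot.grab_frame(name)
    if out: cv2.imwrite('pics/'+out+'.png',im[:,:,::-1])
    return im,d,ci
def pts(d,ci):
    K=np.array(ci['intrinsics']);R=np.array(ci['R']);t=np.array(ci['t'])
    v,u=np.mgrid[0:480,0:640]
    c=np.stack([(u-K[0,2])/K[0,0]*d,(v-K[1,2])/K[1,1]*d,d],-1)
    return (c-t)@R   # R^T (c-t)
E
python3 - <<'E'
from h import *
a=[]
for n in ('top','side'):
    im,d,ci=snap(n); a.append(im); np.savez('pics/'+n,im=im,d=d,**{k:np.array(v) for k,v in ci.items()})
    P=pts(d,ci); hsv=cv2.cvtColor(im,cv2.COLOR_RGB2HSV)
    print(n,np.array(ci['t'])@np.array(ci['R'])*-1)
    red=((hsv[...,0]<8)|(hsv[...,0]>172))&(hsv[...,1]>140)&(hsv[...,2]>70)
    k,l,s,c=cv2.connectedComponentsWithStats(red.astype(np.uint8))
    for i in range(1,k):
        if s[i,4]>15:
            m=(l==i)&(d>0); print(s[i],c[i].round(),np.median(P[m],0).round(1), P[m].min(0).round(),P[m].max(0).round())
    cv2.imwrite('pics/%s0.png'%n,im[:,:,::-1])
print(bot.observe())
E
```

```text
pics
top [ 188.51706085   -4.39588345 1895.94409583]
[ 201  121  144   54 3817] [260. 145.] [671.2 169.7 529.4] [587. -72. 506.] [736. 314. 612.]
[193 125   7  23  89] [196. 135.] [687.6 310.8 592.6] [653. 304. 550.] [718. 326. 600.]
[449 151  12   7  49] [455. 154.] [ 634.1 -371.1  544.2] [ 625. -385.  538.] [ 644. -353.  551.]
[145 177  32  36 173] [156. 189.] [702.8 590.5  63.7] [602. 510.  34.] [731. 616.  78.]
[ 153  177   49   55 1555] [176. 206.] [632.8 518.6   3.5] [540. 426. -15.] [736. 609.  81.]
[306 185   9  21 110] [310. 195.] [660.9  29.2  23.4] [624.  14.  11.] [700.  45.  39.]
[494 184  25  11  45] [505. 188.] [ 679.8 -691.6   13.7] [ 653. -742.    3.] [ 693. -647.   30.]
[500 187  23  17  45] [511. 197.] [ 638.5 -710.    13.5] [ 618. -756.    2.] [ 680. -668.   22.]
[534 186  22   8 103] [544. 189.] [ 664.7 -831.1   22.8] [ 652. -872.   10.] [ 678. -791.   36.]
[555 204  12   5  40] [561. 206.] [ 602.4 -889.9   17. ] [ 594. -909.    6.] [ 610. -868.   25.]
[359 223  13  15 124] [365. 231.] [ 495.  -150.6  187.5] [ 475. -177.  143.] [ 517. -133.  215.]
[ 345  277   62
[... 3624 characters left out ...]
. -591.]
{'t': 0.1, 'joint_positions': array([-1.41130807e+00,  2.91231557e-01, -1.54020769e-01,  1.12670208e+00,
       -1.60194257e-05,  1.43147259e+00]), 'dq': array([-0.00073646, -0.00167388,  0.00265873, -0.00062187,  0.00037666,
       -0.00072065]), 'joint_efforts': array([ 1.73044446e-03, -5.37977672e+01,  3.31918323e+01,  9.30578972e-03,
       -1.09522464e-04,  1.97426561e-05]), 'position': array([ 154.47129923, -501.32291482,  196.9970267 ]), 'tool_rot': array([ 9.88859503e-01,  1.48850755e-01, -1.38472267e-05, -5.78928711e-04]), 'wrist_force': array([ 0.5099168 , -0.45595087,  0.25756976]), 'moment': array([ 0.01690364, -0.03651662, -0.03204668]), 'grip_width': 85.70156890430331}
```

View pics/top0.png

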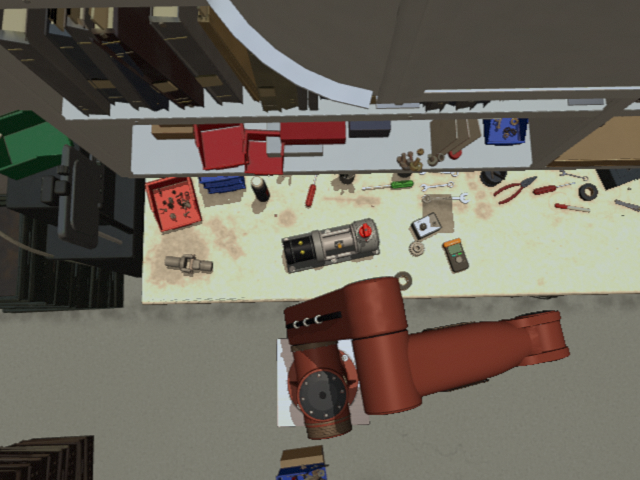

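View pics/side0.png

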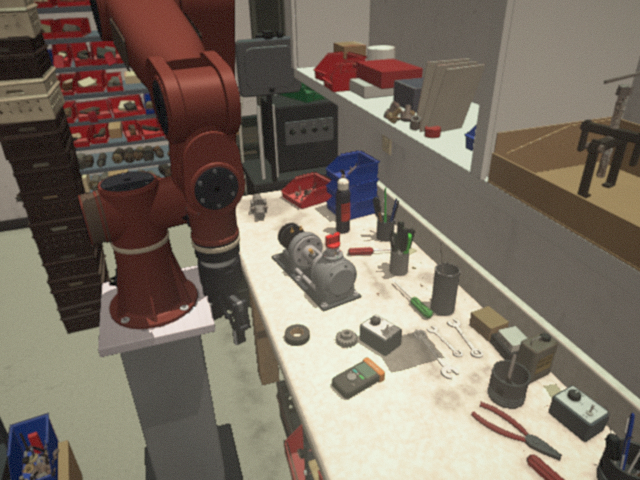

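```bash
cat >> h.py <<'E'
from scipy.spatial.transform import Rotation as Ro
def plan(p,yaw):
    "slide(cm)/rotation(deg) for TCP at p, tool down, tool x along world yaw (deg), relative to measured pose"
    s=bot.observe(); R0=Ro.from_quat(s['tool_rot'])
    out=[]
    for k in (0,180):
        R1=Ro.from_euler('z',yaw+k,degrees=True)*Ro.from_euler('x',180,degrees=True)
        out.append((R0.inv()*R1).as_rotvec(degrees=True).round(1))
    print('slide',(R0.inv().apply(np.array(p)-s['position'])/10).round(2),'rot',*out,'j',s['joint_positions'].round(2))
E
python3 - <<'E'
from h import *
for n in ('top','side'):
    z=np.load(f'pics/{n}.npz'); P=pts(z['d'],z)
    m=(z['d']>0)&(P[...,0]>380)&(P[...,0]<600)&(P[...,1]>-230)&(P[...,1]<200)
    for lo,hi in((25,170),(60,130),(2,15)):
        q=P[m&(P[...,2]>lo)&(P[...,2]<hi)][:,:2].astype(np.float32); r=cv2.minAreaRect(q); print(n,lo,len(q),r)
    q=P[m&(P[...,2]>118)&(P[...,2]<150)]; 
    if len(q)>5: print(cv2.fitLine(q[:,:2].astype(np.float32),cv2.DIST_HUBER,0,.01,.01).ravel())
plan((420,-120,330),103)
E
```

```text
top 25 2270 ((476.17401123046875, -37.648223876953125), (117.26737976074219, 331.97845458984375), 10.099998474121094)
top 60 1895 ((474.43194580078125, -38.65480041503906), (117.31048583984375, 330.82000732421875), 11.229940414428711)
top 2 2045 ((490.1053161621094, -14.878005981445312), (219.88368225097656, 429.4033203125), 0.04440319910645485)
[ 1.4407502e-01 -9.8956674e-01  4.7243237e+02 -4.7232044e+01]
side 25 3236 ((474.825439453125, -43.120574951171875), (117.48472595214844, 336.5328063964844), 11.312195777893066)
side 60 2329 ((473.4068298339844, -43.22535705566406), (117.33537292480469, 336.67071533203125), 11.885008811950684)
side 2 1257 ((489.9736633300781, -15.432373046875), (219.6240997314453, 429.1430358886719), 0.05563077703118324)
[ 1.6056089e-01 -9.8702592e-01  4.7750998e+02 -1.1149412e+02]
slide [ 36.6  -28.64 -13.26] rot [ -0.   -0.1 -85.9] [-0.1  0.  94.1] j [-1.41  0.29 -0.15  1.13 -0.    1.43]
```

```bash
python3 -c "
from h import *
plan((475,-130,330),10.5)"
```

```text
slide [ 41.57 -26.07 -13.26] rot [-0.1 -0.   6.6] [ 0.000e+00 -1.000e-01 -1.734e+02] j [-1.41  0.29 -0.15  1.13 -0.    1.43]
```

```bash
python3 -m pendant '[{"rotation":[0,0,0],"slide":[3,-2,-4],"hand":100},{"rotation":[0,0,0],"slide":[6,-4,-7],"hand":100},{"rotation":[0,0,1],"slide":[10,-6,-9],"hand":100},{"rotation":[0,0,2],"slide":[14,-8.5,-11],"hand":100},{"rotation":[0,0,3],"slide":[18,-11,-13],"hand":100},{"rotation":[0,0,4],"slide":[22,-13.5,-13.3],"hand":100},{"rotation":[0,0,5],"slide":[26,-16,-13.3],"hand":100},{"rotation":[0,0,6.6],"slide":[30,-18.5,-13.3],"hand":100},{"rotation":[0,0,6.6],"slide":[34,-21.5,-13.3],"hand":100},{"rotation":[0,0,6.6],"slide":[38,-24,-13.3],"hand":100}]' 40
python3 - <<'E'
from h import *
im,d,ci=snap('wrist','w1'); np.savez('pics/w1',im=im,d=d,**{k:np.array(v) for k,v in ci.items()})
print(bot.observe()['position'],-np.array(ci['t'])@np.array(ci['R']),np.array(ci['R'])[2])
E
```

```text
t: 1.1
position: [447.7, -158.3, 330.5]
tool_rot: [0.996, 0.092, -0.0, -0.0]
wrist_force: [1.1, -1.1, 0.6]
grip_width: 85.6
[ 451.25690784 -153.64020711  330.15693258] [ 526.05978156 -144.89985904  507.12041066] [-0.3047616  -0.0570319  -0.95071959]
```

View pics/w1.png

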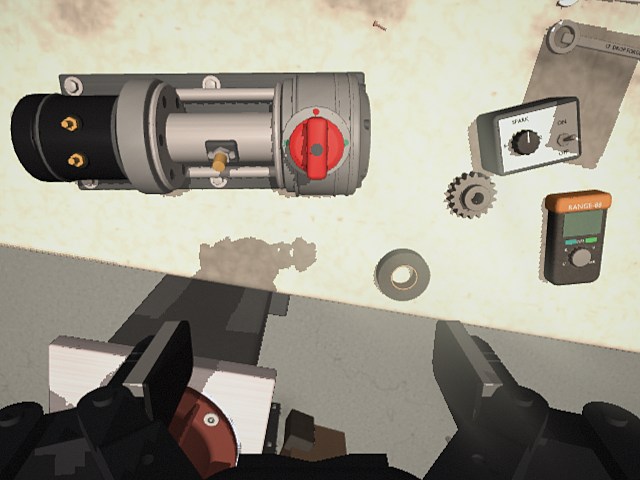

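The wrist view shows the winch level in the picture. The red knob is at (317,147) with its bar across the drum axis. The brass stud is at (220,160), leaning towards the robot (winch -x).

```bash
python3 - <<'E'
from h import *
z=np.load('pics/w1.npz'); P=pts(z['d'],z); im=z['im']; hsv=cv2.cvtColor(im,cv2.COLOR_RGB2HSV)
red=((hsv[...,0]<8)|(hsv[...,0]>172))&(hsv[...,1]>140)&(hsv[...,2]>70); red[:, :270]=0; red[:,370:]=0; red[:90]=0; red[200:]=0
m=red&(z['d']>0); zz=P[m][:,2]; print('red z pct',np.percentile(zz,[5,25,50,75,90,98]).round(1))
top=m&(P[...,2]>np.percentile(zz,95)-5); q=P[top]; print('bar top',len(q),q.mean(0).round(1),cv2.minAreaRect(q[:,:2].astype(np.float32)))
print('disc', cv2.minEnclosingCircle(P[m][:,:2].astype(np.float32)))
br=(hsv[...,0]>10)&(hsv[...,0]<28)&(hsv[...,1]>110)&(hsv[...,2]>70); br[:, :190]=0; br[:,250:]=0; br[:130]=0; br[190:]=0
b=P[br&(z['d']>0)]; print('stud',len(b),b.mean(0).round(1),b.min(0).round(1),b.max(0).round(1), np.argwhere(br).mean(0))
n=(P[...,0]>360)&(P[...,0]<600)&(P[...,1]>-240)&(P[...,1]<200)&(z['d']>0)&(P[...,2]>25)&(P[...,2]<170)
n[:, 380:]=0
r=cv2.minAreaRect(P[n][:,:2].astype(np.float32)); print('winch',r)
# stud in winch frame, from knob axis
a=np.radians(r[2] if r[2]<45 else r[2]-90); R=np.array([[np.cos(a),-np.sin(a)],[np.sin(a),np.cos(a)]])
k=q.mean(0)[:2]; w=(b[:,:2]-k)@R; w[:,1]-=115
h=b[:,2]-75; print('stud pts r,ang', np.c_[w,h][np.argsort(-np.hypot(w[:,0],h))][:8].round(1)); print(np.degrees(np.arctan2(w[:,0].mean(),h.mean())),np.hypot(w[:,0],h).max(), 'axis', (k+R@[0,115]).round(1))
plan((k[0],k[1],270),np.degrees(a)); 
E
```

```text
red z pct [176.9 178.7 180.3 203.2 204.  204.8]
bar top 1106 [ 498.5 -153.3  203.1] ((497.94085693359375, -153.36985778808594), (42.72900390625, 16.56244659423828), 10.297008514404297)
disc ((493.2787170410156, -154.55523681640625), 31.091838836669922)
stud 201 [461.  -69.  113.2] [437.  -74.9   8.8] [468.8 -40.9 120.7] [161.93564356 219.11881188]
winch ((475.6145324707031, -38.81877136230469), (116.5081787109375, 333.6450500488281), 11.341833114624023)
stud pts r,ang [[-35.5   6.8 -66.2]
 [-36.4   6.5 -64.7]
 [-35.9   3.5 -51.5]
 [-40.9  -6.4 -46.3]
 [-37.6   1.6 -47.6]
 [-38.7 -11.2 -46. ]
 [-25.1 -20.9  43.4]
 [-20.2 -24.6  45.7]]
-27.90968536235474 75.15046021216484 axis [475.9 -40.6]
slide [4.64 0.87 6.02] rot [-0.1 -0.1 -0.6] [ -0.2   0.2 179.4] j [-0.48  0.16  0.02  1.43  0.    2.47]
```

```bash
python3 -m pendant '[{"rotation":[0,0,0],"slide":[2,0.2,2],"hand":60},{"rotation":[0,0,0],"slide":[4,0.4,5],"hand":60},{"rotation":[0,0,0],"slide":[4.9,0.5,8],"hand":60},{"rotation":[0,0,0],"slide":[4.9,0.5,8.5],"hand":60},{"rotation":[0,0,0],"slide":[4.9,0.5,8.5],"hand":60},{"rotation":[0,0,0],"slide":[4.9,0.5,8.5],"hand":60},{"rotation":[0,0,0],"slide":[4.9,0.5,8.5],"hand":60},{"rotation":[0,0,0],"slide":[4.9,0.5,8.5],"hand":60},{"rotation":[0,0,0],"slide":[4.9,0.5,8.5],"hand":60},{"rotation":[0,0,0],"slide":[4.9,0.5,8.5],"hand":60}]' 40
python3 - <<'E'
from h import *
s=bot.observe()
z=snap('wrist','w2'); P=pts(z[1],z[2]); hsv=cv2.cvtColor(z[0],cv2.COLOR_RGB2HSV); np.savez('pics/w2',im=z[0],d=z[1],**{k:np.array(v) for k,v in z[2].items()})
red=((hsv[...,0]<8)|(hsv[...,0]>172))&(hsv[...,1]>140)&(hsv[...,2]>70)&(z[1]>0)&(abs(P[...,0]-498)<40)&(abs(P[...,1]+153)<40)
q=P[red&(P[...,2]>198)]; print(len(q),q.mean(0),cv2.minAreaRect(q[:,:2].astype(np.float32)))
print(s['position'],s['wrist_force'],2*np.degrees(np.arctan2(s['tool_rot'][1],s['tool_rot'][0])))
c=cv2.minAreaRect(q[:,:2].astype(np.float32))[0]
plan((c[0],c[1],185),10.4)
E
```

```text
t: 2.15
position: [496.2, -156.6, 245.9]
tool_rot: [0.996, 0.092, 0.0, 0.0]
wrist_force: [0.1, -0.6, -0.4]
grip_width: 51.2
1645 [ 500.46236739 -152.88678975  203.08928989] ((498.32177734375, -153.51177978515625), (43.24858474731445, 16.3402042388916), 8.59464168548584)
[ 496.19988526 -156.60641047  245.89094551] [ 0.09585181 -0.58200403 -0.4429337 ] 10.511786409587623
slide [ 0.27 -0.26  6.08] rot [ 0.  -0.   0.1] [   0.     0.  -179.9] j [-0.45  0.26 -0.07  1.24  0.    2.51]
```

```bash
python3 -m pendant '[{"rotation":[0,0,0],"slide":[0.25,-0.26,2],"hand":60},{"rotation":[0,0,0],"slide":[0.25,-0.26,4],"hand":60},{"rotation":[0,0,0],"slide":[0.25,-0.26,5.5],"hand":60},{"rotation":[0,0,0],"slide":[0.25,-0.26,6.1],"hand":60},{"rotation":[0,0,0],"slide":[0.25,-0.26,6.1],"hand":60},{"rotation":[0,0,0],"slide":[0.25,-0.26,6.1],"hand":40},{"rotation":[0,0,0],"slide":[0.25,-0.26,6.1],"hand":20},{"rotation":[0,0,0],"slide":[0.25,-0.26,6.1],"hand":5},{"rotation":[0,0,0],"slide":[0.25,-0.26,6.1],"hand":5},{"rotation":[0,0,0],"slide":[0.25,-0.26,6.1],"hand":5}]' 50; python3 -c "
from h import *
s=bot.observe();print(s['position'],s['wrist_force'],s['moment'])"
```

```text
t: 3.2
position: [498.3, -153.5, 184.7]
tool_rot: [0.996, 0.092, 0.0, 0.0]
wrist_force: [-0.4, 0.9, 0.3]
grip_width: 4.5
[ 498.25235007 -153.54288572  184.73454481] [-0.42051885  0.92769852  0.31693693] [-0.0199325  -0.009683   -0.02601257]
```

```bash
python3 - <<'E'
from h import *
a=snap('wrist')[0]; b=snap('side'); 
cv2.imwrite('pics/c3.png',np.hstack([cv2.resize(a[100:480,120:520],(400,380)),cv2.resize(b[0][210:310,270:370],(380,380),interpolation=cv2.INTER_CUBIC)])[:,:,::-1])
E
```

```text
(no output)
```

View pics/c3.png

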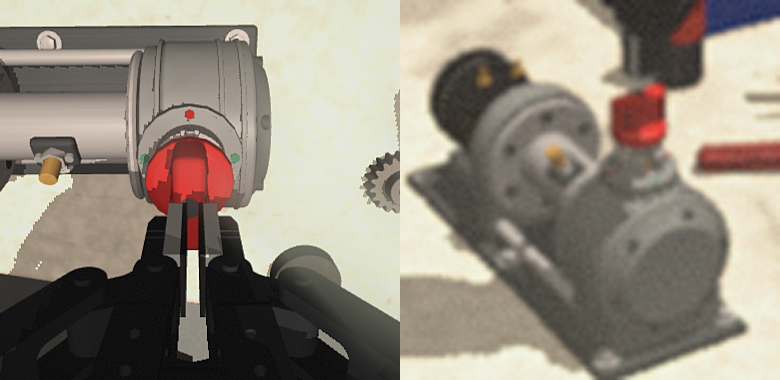

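```bash
python3 - <<'E'
from h import *
for n in('side','wrist'):
    im,d,ci=snap(n); P=pts(d,ci)
    hsv=cv2.cvtColor(im,cv2.COLOR_RGB2HSV)
    red=((hsv[...,0]<8)|(hsv[...,0]>172))&(hsv[...,1]>120)
    m=(d>0)&~red&(abs(P[...,0]-498)<50)&(abs(P[...,1]+153)<50)&(P[...,2]>172)&(P[...,2]<300)
    print(n,m.sum())
    for lo in range(172,280,8):
        q=P[m&(P[...,2]>=lo)&(P[...,2]<lo+8)]
        if len(q): print(lo,len(q),q.min(0).round(),q.max(0).round())
    c=im[205:285,300:370] if n=='side' else im[250:480,220:420]
    cv2.imwrite(f'pics/z_{n}.png',cv2.resize(c,None,fx=560/c.shape[0],fy=560/c.shape[0],interpolation=cv2.INTER_NEAREST)[:,:,::-1])
a=cv2.imread('pics/z_side.png');b=cv2.imread('pics/z_wrist.png');cv2.imwrite('pics/c4.png',np.hstack([a,b])[:, :800])
E
```

```text
side 398
172 8 [ 477. -172.  172.] [ 518. -152.  179.]
180 4 [ 476. -158.  180.] [ 519. -152.  188.]
188 6 [ 477. -162.  188.] [ 518. -155.  196.]
196 10 [ 477. -156.  197.] [ 518. -150.  204.]
204 8 [ 478. -160.  204.] [ 502. -150.  206.]
212 4 [ 502. -163.  218.] [ 510. -158.  220.]
220 16 [ 487. -169.  221.] [ 508. -147.  228.]
228 27 [ 487. -171.  228.] [ 509. -151.  236.]
236 25 [ 487. -173.  236.] [ 508. -148.  244.]
244 28 [ 487. -172.  244.] [ 508. -150.  251.]
252 19 [ 486. -171.  253.] [ 506. -144.  259.]
260 34 [ 482. -188.  261.] [ 512. -127.  268.]
268 56 [ 480. -194.  268.] [ 516. -120.  276.]
276 40 [ 479. -202.  276.] [ 518. -112.  284.]
wrist 45587
172 58 [ 485. -174.  172.] [ 519. -132.  178.]
180 4 [ 514. -143.  183.] [ 516. -143.  186.]
188 1 [ 515. -143.  189.] [ 515. -143.  189.]
196 83 [ 493. -158.  197.] [ 516. -143.  204.]
204 143 [ 493. -157.  204.] [ 502. -150.  205.]
220 363 [ 502. -168.  220.] [ 511. -139.  228.]
228 871 [ 502. -169.  228.] [ 511. -138.  236.]
236 1053 [ 492. -169.  236.] [ 511. -138.  244.]
244 1060 [ 487. -169.  244.] [ 512. -138.  252.]
252 1497 [ 487. -174.  252.] [ 513. -132.  260.]
260 3561 [ 484. -190.  260.] [ 517. -118.  268.]
268 9859 [ 482. -196.  268.] [ 518. -113.  276.]
276 7143 [ 482. -198.  276.] [ 519. -107.  284.]
```

View pics/c4.png

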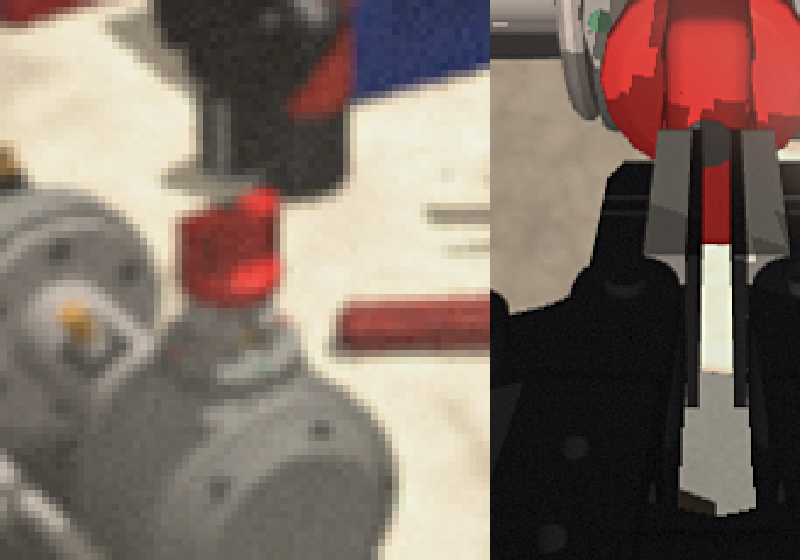

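Contrary to the reported TCP, both cameras put the fingertips at z ≈ 219, about 34 mm higher, so the fingers closed just above the bar. I'll open them, go down by that amount in two stages, and check the force at each.

```bash
python3 -m pendant '[{"rotation":[0,0,0],"slide":[0,0,0],"hand":50},{"rotation":[0,0,0],"slide":[0,0,0],"hand":50},{"rotation":[0,0,0],"slide":[0,0,0],"hand":50},{"rotation":[0,0,0],"slide":[0,0,0],"hand":50},{"rotation":[0,0,0],"slide":[0,0,0.5],"hand":50},{"rotation":[0,0,0],"slide":[0,0,1],"hand":50},{"rotation":[0,0,0],"slide":[0,0,1.5],"hand":50},{"rotation":[0,0,0],"slide":[0,0,2],"hand":50},{"rotation":[0,0,0],"slide":[0,0,2.5],"hand":50},{"rotation":[0,0,0],"slide":[0,0,2.5],"hand":50}]' 50; python3 - <<'E'
from h import *
for n in('side','wrist'):
    im,d,ci=snap(n); P=pts(d,ci)
    hsv=cv2.cvtColor(im,cv2.COLOR_RGB2HSV)
    red=((hsv[...,0]<8)|(hsv[...,0]>172))&(hsv[...,1]>120)
    m=(d>0)&~red&(hsv[...,2]<110)&(abs(P[...,0]-498)<70)&(abs(P[...,1]+153)<70)&(P[...,2]>172)&(P[...,2]<300)
    print(n,m.sum())
    for lo in range(172,300,8):
        q=P[m&(P[...,2]>=lo)&(P[...,2]<lo+8)]
        if len(q): print(lo,len(q),q.min(0).round(),q.max(0).round())
E
```

```text
t: 4.4
position: [497.7, -153.2, 158.7]
tool_rot: [0.996, 0.092, -0.001, -0.0]
wrist_force: [-1.1, -0.1, -0.3]
grip_width: 42.7
side 731
188 1 [ 498. -130.  195.] [ 498. -130.  195.]
196 31 [ 484. -186.  197.] [ 509. -129.  204.]
204 31 [ 484. -191.  204.] [ 509. -129.  212.]
212 41 [ 484. -193.  212.] [ 510. -127.  220.]
220 42 [ 484. -190.  220.] [ 511. -127.  228.]
228 32 [ 484. -194.  228.] [ 511. -127.  236.]
236 31 [ 480. -205.  238.] [ 519. -113.  244.]
244 65 [ 478. -211.  244.] [ 518. -109.  252.]
252 54 [ 476. -213.  252.] [520. -99. 260.]
260 71 [ 476. -216.  260.] [521. -98. 268.]
268 78 [ 477. -218.  268.] [ 522. -102.  276.]
276 75 [ 477. -221.  277.] [ 519. -100.  284.]
284 81 [ 475. -222.  284.] [521. -97. 292.]
292 98 [ 475. -223.  292.] [521. -95. 300.]
wrist 48488
172 7 [ 502. -170.  172.] [ 519. -132.  176.]
180 3 [ 517. -156.  182.] [ 518. -143.  188.]
188 25 [ 485. -176.  194.] [ 509. -132.  196.]
196 733 [ 482. -186.  196.] [ 515. -120.  204.]
204 1315 [ 483. -187.  204.] [ 514. -119.  212.]
212 1208 [ 483. -188.  212.] [ 514. -119.  220.]
220 1421 [ 483. -188.  220.] [ 514. -119.  228.]
228 1828 [ 483. -192.  228.] [ 516. -115.  236.]
236 2898 [ 494. -204.  236.] [ 520. -101.  244.]
244 11355 [ 478. -210.  244.] [521. -97. 252.]
252 6338 [ 479. -211.  252.] [521. -95. 260.]
260 8908 [ 492. -212.  260.] [521. -93. 268.]
268 10719 [ 495. -214.  268.] [522. -91. 276.]
276 1730 [ 509. -176.  276.] [ 521. -127.  280.]
```

```bash
python3 -m pendant '[{"rotation":[0,0,0],"slide":[0,0,0.4],"hand":50},{"rotation":[0,0,0],"slide":[0,0,0.7],"hand":50},{"rotation":[0,0,0],"slide":[0,0,0.7],"hand":40},{"rotation":[0,0,0],"slide":[0,0,0.7],"hand":30},{"rotation":[0,0,0],"slide":[0,0,0.7],"hand":20},{"rotation":[0,0,0],"slide":[0,0,0.7],"hand":10},{"rotation":[0,0,0],"slide":[0,0,0.7],"hand":5},{"rotation":[0,0,0],"slide":[0,0,0.7],"hand":5},{"rotation":[0,0,0],"slide":[0,0,0.7],"hand":5},{"rotation":[0,0,0],"slide":[0,0,0.7],"hand":5}]' 50
```

```text
t: 5.5
position: [497.9, -152.2, 152.8]
tool_rot: [0.996, 0.092, 0.0, -0.001]
wrist_force: [-1.1, 5.7, 4.0]
grip_width: 13.6
```

```bash
python3 -m pendant '[{"rotation":[0,0,0],"slide":[0,0,-0.1],"hand":5},{"rotation":[0,0,0],"slide":[0,0,-0.2],"hand":5},{"rotation":[0,0,0],"slide":[0,0,-0.3],"hand":5},{"rotation":[0,0,0],"slide":[0,0,-0.4],"hand":5},{"rotation":[0,0,0],"slide":[0,0,-0.5],"hand":5},{"rotation":[0,0,0],"slide":[0,0,-0.55],"hand":5},{"rotation":[0,0,0],"slide":[0,0,-0.6],"hand":5},{"rotation":[0,0,0],"slide":[0,0,-0.6],"hand":5},{"rotation":[0,0,0],"slide":[0,0,-0.6],"hand":5},{"rotation":[0,0,0],"slide":[0,0,-0.6],"hand":5}]' 50; python3 - <<'E'
from h import *
s=bot.observe(); print(s['position'],s['wrist_force'],s['moment'])
im,d,ci=snap('wrist','w5'); P=pts(d,ci); hsv=cv2.cvtColor(im,cv2.COLOR_RGB2HSV)
red=((hsv[...,0]<8)|(hsv[...,0]>172))&(hsv[...,1]>140)&(hsv[...,2]>70)&(d>0)&(abs(P[...,0]-498)<40)&(abs(P[...,1]+153)<40)
z=P[red][:,2]; print(np.histogram(z,np.arange(170,220,3)))
for lo,hi in((170,192),(200,220)): print(np.median(z[(z>lo)&(z<hi)]))
E
```

```text
t: 6.5
position: [497.8, -152.1, 157.4]
tool_rot: [0.996, 0.092, -0.0, -0.001]
wrist_force: [3.2, 3.4, -10.5]
grip_width: 14.0
[ 497.82616939 -152.12664308  157.37376948] [  3.20113688   3.3942097  -10.46003554] [ 7.17444815e-01 -7.86884821e-01 -7.20418784e-04]
(array([   0,    1,   59,  448, 1381,   21,   15,   52,   94,  120,  123,
        371, 3367,  190,    0,    0]), array([170, 173, 176, 179, 182, 185, 188, 191, 194, 197, 200, 203, 206,
       209, 212, 215, 218]))
182.842205741645
207.76748494637505
```

```bash
python3 -m pendant '[{"rotation":[0,0,0],"slide":[0,-0.12,-0.08],"hand":5},{"rotation":[0,0,-8],"slide":[0,-0.12,-0.08],"hand":5},{"rotation":[0,0,-16],"slide":[0,-0.12,-0.08],"hand":5},{"rotation":[0,0,-24],"slide":[0,-0.12,-0.08],"hand":5},{"rotation":[0,0,-32],"slide":[0,-0.12,-0.08],"hand":5},{"rotation":[0,0,-40],"slide":[0,-0.12,-0.08],"hand":5},{"rotation":[0,0,-48],"slide":[0,-0.12,-0.08],"hand":5},{"rotation":[0,0,-56],"slide":[0,-0.12,-0.08],"hand":5},{"rotation":[0,0,-63],"slide":[0,-0.12,-0.08],"hand":5},{"rotation":[0,0,-70],"slide":[0,-0.12,-0.08],"hand":5}]' 50; python3 -c "
from h import *
s=bot.observe(); print(s['position'],s['wrist_force'],s['moment'])"
```

```text
t: 7.55
position: [497.3, -151.5, 158.4]
tool_rot: [0.761, 0.648, -0.0, -0.001]
wrist_force: [1.0, 1.5, -10.3]
grip_width: 13.5
[ 497.30718244 -151.48644273  158.43348787] [  0.96949857   1.51845825 -10.34947724] [ 0.51958054 -0.51953596 -0.00313957]
```

```bash
python3 -m pendant '[{"rotation":[0,0,-7],"slide":[0,0,0],"hand":5},{"rotation":[0,0,-14],"slide":[0,0,0],"hand":5},{"rotation":[0,0,-20.5],"slide":[0,0,0],"hand":5},{"rotation":[0,0,-20.5],"slide":[0,0,0],"hand":5},{"rotation":[0,0,-20.5],"slide":[0,0,0.2],"hand":5},{"rotation":[0,0,-20.5],"slide":[0,0,0.4],"hand":5},{"rotation":[0,0,-20.5],"slide":[0,0,0.6],"hand":5},{"rotation":[0,0,-20.5],"slide":[0,0,0.8],"hand":5},{"rotation":[0,0,-20.5],"slide":[0,0,0.9],"hand":5},{"rotation":[0,0,-20.5],"slide":[0,0,0.9],"hand":5}]' 50; python3 -c "
from h import *
s=bot.observe(); print(s['position'],s['wrist_force'],s['moment'])"
```

```text
t: 8.55
position: [497.1, -151.5, 149.9]
tool_rot: [0.637, 0.771, 0.0, -0.001]
wrist_force: [-2.5, 5.7, -7.0]
grip_width: 13.6
[ 497.10246661 -151.51535618  149.89549679] [-2.49255991  5.73690491 -7.01452998] [1.19725785 0.40021089 0.04008781]
```

```bash
python3 -m pendant '[{"rotation":[0,0,0],"slide":[0,0,0],"hand":20},{"rotation":[0,0,0],"slide":[0,0,0],"hand":40},{"rotation":[0,0,0],"slide":[0,0,0],"hand":50},{"rotation":[0,0,0],"slide":[0,0,0],"hand":50},{"rotation":[0,0,0],"slide":[0,0,-1],"hand":50},{"rotation":[0,0,0],"slide":[0,0,-3],"hand":50},{"rotation":[0,0,0],"slide":[0,0,-6],"hand":50},{"rotation":[0,0,0],"slide":[0,0,-9],"hand":40},{"rotation":[0,0,0],"slide":[0,0,-11],"hand":20},{"rotation":[0,0,0],"slide":[0,0,-11],"hand":0}]' 50; python3 - <<'E'
from h import *
s=bot.observe(); print(s['position'],s['wrist_force'],s['moment'])
im,d,ci=snap('wrist','w6'); P=pts(d,ci); hsv=cv2.cvtColor(im,cv2.COLOR_RGB2HSV); np.savez('pics/w6',im=im,d=d,**{k:np.array(v) for k,v in ci.items()})
red=((hsv[...,0]<8)|(hsv[...,0]>172))&(hsv[...,1]>140)&(hsv[...,2]>70)&(d>0)&(abs(P[...,0]-498)<40)&(abs(P[...,1]+153)<40)
z=P[red][:,2]; print(np.histogram(z,np.arange(160,220,3))); q=P[red&(P[...,2]>193)]
if len(q): print(q.mean(0),cv2.minAreaRect(q[:,:2].astype(np.float32)))
E
```

```text
t: 9.55
position: [499.5, -153.1, 263.9]
tool_rot: [0.636, 0.772, 0.001, 0.003]
wrist_force: [0.3, 0.0, -0.2]
grip_width: 5.7
[ 499.50930913 -153.0839592   263.93166207] [ 0.25367493  0.04304854 -0.23637012] [-0.07860297  0.0162233  -0.00118447]
(array([  0,   0,   0,  36, 654, 850,  19,  31,  23,  24,  30,  40, 370,
       995,   1,   0,   0,   0,   0]), array([160, 163, 166, 169, 172, 175, 178, 181, 184, 187, 190, 193, 196,
       199, 202, 205, 208, 211, 214, 217]))
[ 497.04216092 -150.52179582  199.35248296] ((497.26055908203125, -152.4789581298828), (16.565353393554688, 43.19456100463867), 8.172499656677246)
```

View pics/w6.png

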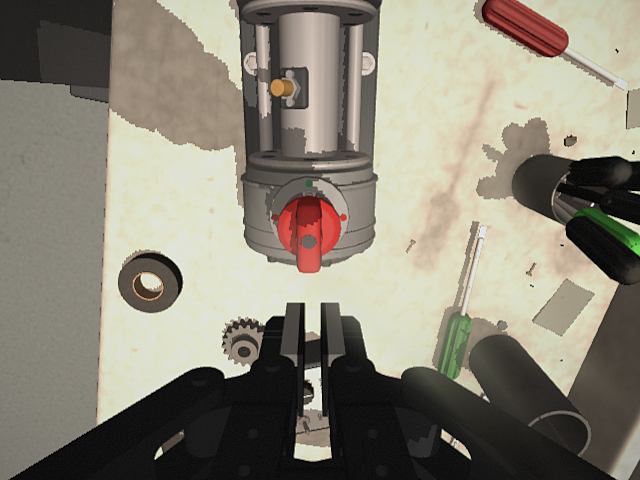

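The view shows the bar along the drum axis, pointing to the green dot at (309,184). The bar top is at z ≈ 199.5, so lift ≈ 7 mm and the pin is on a land. The stud at (282,87) leans to -x. Next I'll measure the stud and whatever is near the finger path.

```bash
cat >> h.py <<'E'
A=np.radians(10.7); RW=np.array([[np.cos(A),-np.sin(A),0],[np.sin(A),np.cos(A),0],[0,0,1]])
O=np.array([497.5,-152.5,0])-RW@[0,-115,0]
toW=lambda P:(P-O)@RW
fromW=lambda w:O+RW@np.array(w,float)
E
python3 - <<'E'
from h import *
for n in('w2','w6'):
    z=np.load(f'pics/{n}.npz'); W=toW(pts(z['d'],z)); hsv=cv2.cvtColor(z['im'],cv2.COLOR_RGB2HSV)
    bay=(z['d']>0)&(abs(W[...,1]+25)<45)&(abs(W[...,0])<70)
    br=bay&(hsv[...,0]>10)&(hsv[...,0]<28)&(hsv[...,1]>110)&(hsv[...,2]>70)&(W[...,2]>90)
    b=W[br]; r=np.hypot(b[:,0],b[:,2]-75); print(n,len(b),b.mean(0).round(1),b.min(0).round(1),b.max(0).round(1),'ang of r>40',np.degrees(np.arctan2(b[:,0],b[:,2]-75))[r>40].mean(),np.percentile(r,[5,50,98]))
    for x in range(-70,70,10):
        q=W[bay&(W[...,0]>=x)&(W[...,0]<x+10)&(abs(W[...,1]+25)<25)]
        if len(q): print(x,np.percentile(q[:,2],[2,50,98]).round())
print(fromW([-50,-25,150]))
plan(fromW([-50,-25,170-33]),10.7)
E
```

```text
w2 299 [-19.2 -27.  115.6] [-28.3 -32.2 106.8] [-11.9 -20.4 120.6] ang of r>40 -25.672013599010782 [37.0180677  46.67465304 49.66824117]
-70 [-1.  9. 12.]
-60 [ 9. 10. 18.]
-50 [25. 28. 30.]
-40 [27. 28. 29.]
-30 [ 83. 116. 120.]
-20 [ 90. 103. 119.]
-10 [ 97. 102. 106.]
0 [ 96.  98. 100.]
10 [ 9. 92. 97.]
20 [ 9. 11. 88.]
30 [ 9. 23. 29.]
40 [ 9. 27. 30.]
50 [ 8. 10. 18.]
60 [-1.  6. 12.]
w6 326 [-20.4 -25.9 116.2] [-28.2 -31.2 106.7] [-12.3 -20.3 121. ] ang of r>40 -26.73213065096732 [37.54009655 48.25255626 50.20370983]
-70 [-2.  9. 12.]
-60 [ 9. 10. 19.]
-50 [24. 28. 30.]
-40 [ 9. 11. 29.]
-30 [ 10.  96. 120.]
-20 [ 89. 101. 119.]
-10 [ 97. 101. 106.]
0 [ 96.  98. 100.]
10 [88. 93. 97.]
20 [ 9. 82. 87.]
30 [ 9. 22. 29.]
40 [10. 28. 30.]
50 [ 9. 10. 18.]
60 [-2.  2. 11.]
[431.65936479 -73.34817908 150.        ]
slide [ 9.1  -5.11 12.48] rot [ 0.2 -0.  90.3] [  0.    0.2 -89.7] j [-0.44  0.25 -0.03  1.28 -0.    0.94]
```

```bash
python3 -m pendant '[{"rotation":[0,0,8.5],"slide":[2,-1,0],"hand":0},{"rotation":[0,0,17],"slide":[4,-2,0],"hand":0},{"rotation":[0,0,25.5],"slide":[6,-3,0],"hand":0},{"rotation":[0,0,34],"slide":[8,-4,0],"hand":0},{"rotation":[0,0,42.5],"slide":[9.1,-5.1,1],"hand":0},{"rotation":[0,0,51],"slide":[9.1,-5.1,3],"hand":0},{"rotation":[0,0,59.5],"slide":[9.1,-5.1,5],"hand":0},{"rotation":[0,0,68],"slide":[9.1,-5.1,7],"hand":0},{"rotation":[0,0,76.5],"slide":[9.1,-5.1,9],"hand":0},{"rotation":[0,0,85],"slide":[9.1,-5.1,11],"hand":0}]' 50; python3 - <<'E'
from h import *
plan(fromW([-50,-25,109-33]),10.7)
E
```

```text
t: 10.6
position: [429.8, -72.5, 148.9]
tool_rot: [0.991, 0.136, -0.0, -0.0]
wrist_force: [1.1, -0.8, 0.2]
grip_width: 0.2
slide [0.17 0.14 7.29] rot [-0.   0.1  5. ] [-1.00e-01 -0.00e+00 -1.75e+02] j [-0.34  0.16 -0.46  0.95 -0.    2.53]
```

```bash
python3 -m pendant '[{"rotation":[0,0,5],"slide":[0,0,1],"hand":0},{"rotation":[0,0,5],"slide":[0.1,0.1,2],"hand":0},{"rotation":[0,0,5],"slide":[0.1,0.1,3],"hand":0},{"rotation":[0,0,5],"slide":[0.1,0.1,4],"hand":0},{"rotation":[0,0,5],"slide":[0.1,0.1,5],"hand":0},{"rotation":[0,0,5],"slide":[0.1,0.1,6],"hand":0},{"rotation":[0,0,5],"slide":[0.1,0.1,7],"hand":0},{"rotation":[0,0,5],"slide":[0.1,0.1,7.2],"hand":0},{"rotation":[0,0,5],"slide":[0.1,0.1,7.2],"hand":0},{"rotation":[0,0,5],"slide":[0.1,0.1,7.2],"hand":0}]' 50; cat >> h.py <<'E'
def look(out):
    s=bot.observe(); im,d,ci=snap('wrist',out); W=toW(pts(d,ci)); hsv=cv2.cvtColor(im,cv2.COLOR_RGB2HSV)
    print('TCP W',toW(s['position']).round(1),'F W',(s['wrist_force']@RW).round(1),'M',s['moment'].round(2))
    red=((hsv[...,0]<8)|(hsv[...,0]>172))&(hsv[...,1]>140)&(hsv[...,2]>70)&(d>0)&(abs(W[...,0])<35)&(abs(W[...,1]+115)<35)&(W[...,2]>160)
    z=W[red][:,2]; 
    if len(z): print('red',len(z),'disc',np.median(z[z<184]).round(1),'bar top',np.median(z[z>188]).round(1))
    bay=(d>0)&(abs(W[...,1]+25)<35)&(W[...,2]>92)&(W[...,2]<126)
    br=bay&(hsv[...,0]>10)&(hsv[...,0]<28)&(hsv[...,1]>110)&(hsv[...,2]>70)&(abs(W[...,0])<50)
    b=W[br]
    if len(b): r=np.hypot(b[:,0],b[:,2]-75); print('stud',len(b),b.mean(0).round(1),'ang',np.degrees(np.arctan2(b[:,0],b[:,2]-75))[r>40].mean().round(1))
    f=(d>0)&(abs(W[...,0]-toW(s['position'])[0])<20)&(abs(W[...,1]+25)<25)&(hsv[...,1]<90)&(W[...,2]>90)&(W[...,2]<150)
    q=W[f&(W[...,0]<-35)] if toW(s['position'])[0]<-45 else W[f]
    if len(q): print('finger',len(q),np.percentile(q,[1,99],axis=0).round(1).tolist())
E
python3 -c "
from h import *
look('w7')"
```

```text
t: 11.6
position: [431.9, -73.5, 78.5]
tool_rot: [0.995, 0.096, 0.0, 0.0]
wrist_force: [-0.2, 0.1, -0.3]
grip_width: 0.2
TCP W [-49.7 -25.2  78.5] F W [-0.1  0.2 -0.3] M [-0.01 -0.01 -0.05]
red 659 disc 171.1 bar top nan
stud 1381 [-19.2 -25.8 115.6] ang -25.7
finger 3938 [[-57.4, -39.5, 117.6], [-38.0, -13.2, 149.9]]
  return _methods._mean(a, axis=axis, dtype=dtype,
  ret = ret.dtype.type(ret / rcount)
```

View pics/w7.png

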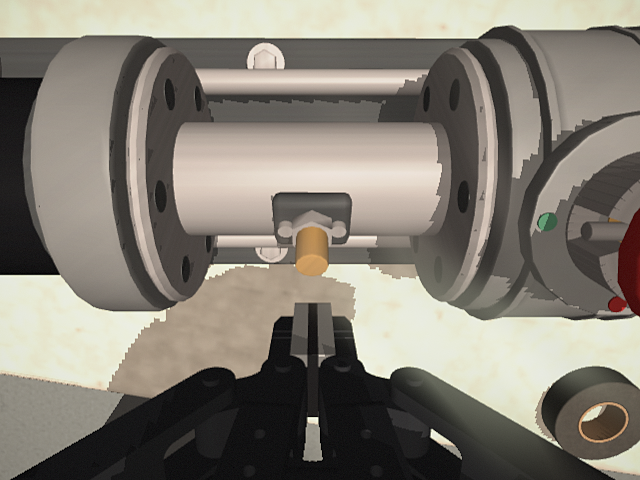

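The stud is at (312,250), and the shut fingertips are just short of it at (312,305). The knob is mostly off-frame, with its disc rim at the right edge near (635,255). I'll go down 7 mm and ease up to the stud.

```bash
python3 -m pendant '[{"rotation":[0,0,0],"slide":[0,0,0.4],"hand":0},{"rotation":[0,0,0],"slide":[0,0,0.7],"hand":0},{"rotation":[0,0,0],"slide":[0.3,0,0.7],"hand":0},{"rotation":[0,0,0],"slide":[0.6,0,0.7],"hand":0},{"rotation":[0,0,0],"slide":[0.8,0,0.7],"hand":0},{"rotation":[0,0,0],"slide":[0.9,0,0.7],"hand":0},{"rotation":[0,0,0],"slide":[1.0,0,0.7],"hand":0},{"rotation":[0,0,0],"slide":[1.1,0,0.7],"hand":0},{"rotation":[0,0,0],"slide":[1.2,0,0.7],"hand":0},{"rotation":[0,0,0],"slide":[1.3,0,0.7],"hand":0}]' 50;python3 -W ignore -c "
from h import *
look('w8')"
```

```text
t: 12.65
position: [442.9, -71.1, 71.1]
tool_rot: [0.995, 0.096, -0.001, 0.0]
wrist_force: [-8.1, -2.8, 5.3]
grip_width: 0.1
TCP W [-38.6 -24.8  71.1] F W [-8.5 -1.2  5.3] M [-0.54  1.77 -0.01]
red 4 disc 167.5 bar top nan
stud 1477 [-18.6 -25.7 115.7] ang -25.0
finger 5516 [[-47.0, -44.9, 93.8], [-19.1, -6.5, 149.8]]
```

```bash
cat >> h.py <<'E'
def look2():
    s=bot.observe(); im,d,ci=snap('side'); W=toW(pts(d,ci)); hsv=cv2.cvtColor(im,cv2.COLOR_RGB2HSV)
    print('TCP W',toW(s['position']).round(1),'F W',(s['wrist_force']@RW).round(1))
    red=((hsv[...,0]<8)|(hsv[...,0]>172))&(hsv[...,1]>140)&(hsv[...,2]>70)&(d>0)&(abs(W[...,0])<35)&(abs(W[...,1]+115)<35)&(W[...,2]>150)
    v=np.argwhere(red); print('knob side',len(v),v.mean(0).round(2),v.min(0),v.max(0),'z',np.percentile(W[red][:,2],[10,50,95]).round(1))
E
python3 -m pendant '[{"rotation":[0,0,0],"slide":[0.05,0,0],"hand":0},{"rotation":[0,0,0],"slide":[0.1,0,0],"hand":0},{"rotation":[0,0,0],"slide":[0.15,0,0],"hand":0},{"rotation":[0,0,0],"slide":[0.2,0,0],"hand":0},{"rotation":[0,0,0],"slide":[0.25,0,0],"hand":0},{"rotation":[0,0,0],"slide":[0.3,0,0],"hand":0},{"rotation":[0,0,0],"slide":[0.35,0,0],"hand":0},{"rotation":[0,0,0],"slide":[0.4,0,0],"hand":0},{"rotation":[0,0,0],"slide":[0.4,0,0],"hand":0},{"rotation":[0,0,0],"slide":[0.4,0,0],"hand":0}]' 50;python3 -W ignore -c "
from h import *
look('w9');look2()"
```

```text
t: 13.7
position: [445.8, -70.2, 71.1]
tool_rot: [0.995, 0.096, -0.002, 0.0]
wrist_force: [-11.1, -2.3, 9.6]
grip_width: 0.5
TCP W [-35.5 -24.6  71.1] F W [-11.4  -0.2   9.6] M [-0.48  2.16  0.01]
red 3 disc 166.4 bar top nan
stud 1486 [-15.9 -25.7 117. ] ang -21.1
finger 5704 [[-43.6, -46.5, 91.4], [-16.0, -3.8, 149.8]]
TCP W [-35.6 -24.5  71.1] F W [-11.4  -0.2   7.9]
knob side 211 [197.73 326.83] [ 88 311] [248 339] z [173.8 196.6 582. ]
```

```bash
sed -i 's/(W\[...,2\]>150)$/(W[...,2]>150)\&(W[...,2]<230)/' h.py
python3 -m pendant '[{"rotation":[0,0,0],"slide":[0.05,0,-0.02],"hand":0},{"rotation":[0,0,0],"slide":[0.1,0,-0.05],"hand":0},{"rotation":[0,0,0],"slide":[0.15,0,-0.07],"hand":0},{"rotation":[0,0,0],"slide":[0.2,0,-0.1],"hand":0},{"rotation":[0,0,0],"slide":[0.25,0,-0.12],"hand":0},{"rotation":[0,0,0],"slide":[0.3,0,-0.15],"hand":0},{"rotation":[0,0,0],"slide":[0.35,0,-0.15],"hand":0},{"rotation":[0,0,0],"slide":[0.4,0,-0.15],"hand":0},{"rotation":[0,0,0],"slide":[0.4,0,-0.15],"hand":0},{"rotation":[0,0,0],"slide":[0.4,0,-0.15],"hand":0}]' 50;python3 -W ignore -c "
from h import *
look('w10');look2()"
```

```text
t: 14.8
position: [450.8, -69.3, 72.7]
tool_rot: [0.995, 0.096, -0.001, -0.0]
wrist_force: [-6.3, -0.7, 5.6]
grip_width: -0.1
TCP W [-30.4 -24.6  72.7] F W [-6.3  0.4  5.6] M [-0.22  1.38 -0.01]
red 401 disc 171.3 bar top nan
stud 1393 [-11.1 -25.5 119.3] ang -14.5
finger 5939 [[-39.0, -48.3, 91.4], [-10.7, -1.6, 149.8]]
TCP W [-30.5 -24.6  72.6] F W [-7.1  0.5  5.7]
knob side 139 [242.09 332.09] [233 326] [249 339] z [171.1 181.2 201.4]
```

```bash

python3 -m pendant '[{"rotation":[0,0,0],"slide":[0.05,0,-0.01],"hand":0},{"rotation":[0,0,0],"slide":[0.1,0,-0.02],"hand":0},{"rotation":[0,0,0],"slide":[0.15,0,-0.04],"hand":0},{"rotation":[0,0,0],"slide":[0.2,0,-0.06],"hand":0},{"rotation":[0,0,0],"slide":[0.25,0,-0.08],"hand":0},{"rotation":[0,0,0],"slide":[0.3,0,-0.1],"hand":0},{"rotation":[0,0,0],"slide":[0.35,0,-0.1],"hand":0},{"rotation":[0,0,0],"slide":[0.4,0,-0.1],"hand":0},{"rotation":[0,0,0],"slide":[0.4,0,-0.1],"hand":0},{"rotation":[0,0,0],"slide":[0.4,0,-0.1],"hand":0}]' 50;python3 -W ignore -c "
from h import *
look('w11');look2()"
```

```text
t: 15.9
position: [454.8, -68.6, 73.7]
tool_rot: [0.995, 0.096, -0.001, -0.0]
wrist_force: [-5.7, -1.0, 4.0]
grip_width: 0.0
TCP W [-26.3 -24.6  73.7] F W [-5.8  0.1  4. ] M [-0.13  1.2   0.01]
red 1143 disc 171.5 bar top nan
stud 1265 [ -7.5 -25.2 120.7] ang -9.7
finger 6253 [[-34.5, -48.8, 91.7], [-6.7, -1.2, 149.6]]
TCP W [-26.4 -24.6  73.7] F W [-7.  -0.5  4.3]
knob side 139 [241.91 332.07] [233 326] [248 339] z [172.5 182.1 201.2]
```

```bash

python3 -m pendant '[{"rotation":[0,0,0],"slide":[0.05,0,0],"hand":0},{"rotation":[0,0,0],"slide":[0.1,0,0],"hand":0},{"rotation":[0,0,0],"slide":[0.15,0,0],"hand":0},{"rotation":[0,0,0],"slide":[0.2,0,-0.02],"hand":0},{"rotation":[0,0,0],"slide":[0.25,0,-0.03],"hand":0},{"rotation":[0,0,0],"slide":[0.3,0,-0.04],"hand":0},{"rotation":[0,0,0],"slide":[0.35,0,-0.05],"hand":0},{"rotation":[0,0,0],"slide":[0.4,0,-0.05],"hand":0},{"rotation":[0,0,0],"slide":[0.4,0,-0.05],"hand":0},{"rotation":[0,0,0],"slide":[0.4,0,-0.05],"hand":0}]' 50;python3 -W ignore -c "
from h import *
look('w12');look2()"
```

```text
t: 17.0
position: [460.3, -67.9, 74.3]
tool_rot: [0.995, 0.096, 0.0, 0.0]
wrist_force: [-0.9, -0.3, -0.3]
grip_width: 0.1
TCP W [-20.8 -24.9  74.3] F W [-0.9 -0.1 -0.3] M [-0.02  0.02  0.  ]
red 3961 disc 166.3 bar top nan
stud 889 [ -0.4 -25.6 123.3] ang -0.5
finger 7291 [[-28.7, -49.1, 91.1], [-1.1, -0.9, 149.5]]
TCP W [-20.9 -24.9  74.3] F W [-0.8 -0.1 -1.3]
knob side 137 [244.28 332.14] [235 326] [251 339] z [165.3 174.7 193.4]
```

The force has fallen to zero, the stud has stopped near upright, and the knob has dropped about 7 mm to a top of z ≈ 193, which is fully home. I'll stop pushing and retreat.

```bash

python3 -m pendant '[{"rotation":[0,0,0],"slide":[-0.5,0,0],"hand":0},{"rotation":[0,0,0],"slide":[-1.5,0,0],"hand":0},{"rotation":[0,0,0],"slide":[-2.5,0,-1],"hand":0},{"rotation":[0,0,0],"slide":[-3,0,-4],"hand":0},{"rotation":[0,0,0],"slide":[-3,1,-8],"hand":0},{"rotation":[0,0,0],"slide":[-3,3,-12],"hand":0},{"rotation":[0,0,0],"slide":[-3,5,-16],"hand":0},{"rotation":[0,0,0],"slide":[-3,6,-20],"hand":0},{"rotation":[0,0,0],"slide":[-3,6,-22],"hand":0},{"rotation":[0,0,0],"slide":[-3,6,-22],"hand":0}]' 50;python3 -W ignore -c "
from h import *
look('w13');look2()"
```

```text
t: 18.1
position: [442.7, -133.5, 297.7]
tool_rot: [0.995, 0.096, 0.002, 0.001]
wrist_force: [-0.0, -0.2, -1.0]
grip_width: 0.3
TCP W [-50.3 -86.1 297.7] F W [-0.  -0.2 -1. ] M [ 0.    0.07 -0.03]
red 2664 disc 168.2 bar top 192.6
stud 179 [ -0.3 -26.3 122.7] ang -0.0
TCP W [-50.9 -85.5 295.8] F W [-1.1  0.4 -0.5]
knob side 124 [244.24 332.27] [235 326] [251 339] z [165.8 174.4 194.4]
```

View pics/w13.png

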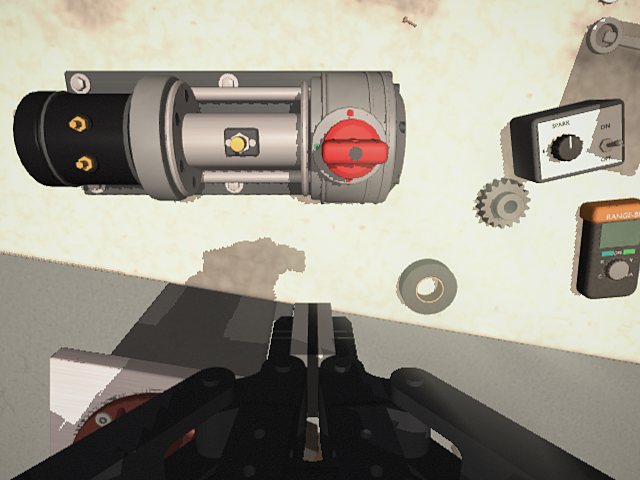

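The knob at (355,153) lies along the drum axis with its bar top at z = 192.6; fully home is 193. The stud at (237,144) is upright, the bystanders in view (tester, pinion, multimeter) have not moved, and the gripper is clear.

```bash
python3 -c "
from h import *
print(bot.job_done(), bot.observe()['t'])"
```

```text
the job is handed in; nothing more can be done
the job is handed in; nothing more can be done
```

The winch is in drive and the drum looks locked. I handed the job in at about 18 s of the 58 s allowed.

**What I did**
- **Lift and turn:** I lifted the knob to about 16.5 mm, short of its 19 mm stop. I turned it a quarter turn anticlockwise and let it down onto the land at about 7 mm.
- **Roll:** I rolled the drum by its stud from about -26° to 0° with up to about 15 N at the wrist. The pin snapped in during a 4 mm push step, and I saw that only at the check after the step, with no force left on the stud. I then backed away.

**Last checks**
- **Knob:** The bar lies along the drum axis, and its top is at 192.6 mm by the wrist camera and about 194 mm by the side camera. Fully home is 193 mm.
- **Stud and force:** The stud stayed upright, and the wrist force is near zero with the gripper clear.
- **Loose parts:** The pinion, tester and multimeter look untouched in the last picture. The yoke was out of view, and the arm never went near it.

**What disagreed**
- **First grasp:** The reported tool position was 33–39 mm lower than the fingertips the cameras showed. My first grasp therefore closed on air above the knob without touching it. I corrected by the camera reading.
- **Lock not tested:** I did not push on the drum to prove the lock, because you asked me to stop pushing. It rests on the knob's drop of about 7 mm and the vanished stud force.

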